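Find the weak spring contact on the dock

TASK

One of the three spring contact fingers on the grey dock has gone soft. Working from left to right, press each finger's brass tip down until you feel it come firmly against its stop and hold it there for a moment, never loading a finger with more than 15 N. Then mark the softest finger by setting the loose green cap flat inside the yellow ring in front of it, and let go.

Things in the scene. Friction and masses are not known exactly. Their poses are not given: they have to be found in the camera images.
- dock: fixed grey plate 176 x 226 x 11 mm (x, y, z) with three alike white cells at y = +70, 0, -70 mm (left, middle, right seen from the robot). In each, back to front: clamp up to 45 mm high, front edge at x = +48; spring finger; yellow ring at x = -58. Which cell has the soft finger changes and cannot be seen. Origin: centre of underside, on the worktop; x to the clamps, y to the left cell, z up
- tip_1 (a point): top of the left finger's brass dome, unpressed, 43 mm above the worktop. Fixed to the dock, does not follow the finger; axes as the dock's. All fingers: steel strip 14 mm wide, top 36 mm high, clamped at the back, running forward to a free end at dock x = -22 mm; dome 11 mm across, 7 mm high, at dock x = -12 mm. Press on the dome, straight down; it springs back
- tip_2 (a point): as tip_1, middle finger. Fixed to the dock, does not follow the finger; axes as the dock's. All fingers: under the dome is a firm rubber stop on a post; the travel to it differs between fingers, 5.5 to 9 mm, and is not told. At the stop a sound finger pushes back with 4.5 to 7 N, the soft one with 2 to 2.5 N; on the stop the force rises far faster, by about 4 N per mm
- tip_3 (a point): as tip_1, right finger. Fixed to the dock, does not follow the finger; axes as the dock's. All fingers: before the stop the soft one gives about 0.28 N per mm, the two sound ones about 0.75 N per mm, on a preload of 0.2 N. So at 8 to 10 N every finger is on its stop
- ring_1 (a point): centre of the floor inside the yellow ring of the left finger, 15 mm above the worktop, 46 mm in front of that finger's dome; ring 42 mm inside, 48 mm outside, rim 3 mm high. Axes as the dock's
- ring_2 (a point): centre of the floor inside the yellow ring of the middle finger, 15 mm above the worktop, 46 mm in front of that finger's dome; ring 42 mm inside, 48 mm outside, rim 3 mm high. Axes as the dock's
- ring_3 (a point): centre of the floor inside the yellow ring of the right finger, 15 mm above the worktop, 46 mm in front of that finger's dome; ring 42 mm inside, 48 mm outside, rim 3 mm high. Axes as the dock's
- green_cap: loose green screw cap, 34 mm across and 14 mm high, about 12 g, standing flat on the worktop to the right of the dock. Grip it across its diameter. Origin: centre of its underside; z up
Not all that is in view belongs to the job. Of the things that look like the green_cap, take the one that is nearest to the robot's base at the start.

How it is judged (in metres and radians):
On the way, in this order (a step that is already met when the one before it is completed fails the run):
1. the left finger is pressed to its stop and held there for 0.2 s (((horizontal distance between leaf_a_c0 and tip_1 below 0.012 m and z of leaf_a_c0 in the frame of dock below 0.0282 m) or (horizontal distance between leaf_b_c0 and tip_1 below 0.012 m and z of leaf_b_c0 in the frame of dock below 0.0272 m) or (horizontal distance between leaf_c_c0 and tip_1 below 0.012 m and z of leaf_c_c0 in the frame of dock below 0.026 m))), for 0.2 s.
2. the middle finger is pressed to its stop and held there for 0.2 s (((horizontal distance between leaf_a_c0 and tip_2 below 0.012 m and z of leaf_a_c0 in the frame of dock below 0.0282 m) or (horizontal distance between leaf_b_c0 and tip_2 below 0.012 m and z of leaf_b_c0 in the frame of dock below 0.0272 m) or (horizontal distance between leaf_c_c0 and tip_2 below 0.012 m and z of leaf_c_c0 in the frame of dock below 0.026 m))), for 0.2 s.
3. the right finger is pressed to its stop and held there for 0.2 s (((horizontal distance between leaf_a_c0 and tip_3 below 0.012 m and z of leaf_a_c0 in the frame of dock below 0.0282 m) or (horizontal distance between leaf_b_c0 and tip_3 below 0.012 m and z of leaf_b_c0 in the frame of dock below 0.0272 m) or (horizontal distance between leaf_c_c0 and tip_3 below 0.012 m and z of leaf_c_c0 in the frame of dock below 0.026 m))), for 0.2 s.
At the end, for the whole second after the job is handed in: the green cap stands flat and at rest, right way up, on the floor inside the yellow ring of the softest finger (centre within 6.5 mm, not on the rim), let go (horizontal distance between green_cap and cell_b_c0 below 0.0065 m and z of green_cap in the frame of dock between 0.013 and 0.0165 m and angle between green_cap's own z axis and vertical below 0.1 rad and linear speed of green_cap below 0.01 m/s); the robot touches nothing.
It fails at once if a contact finger is loaded with more than 15 N (contact force between anything else and leaf_a_c0 above 15 N or contact force between anything else and leaf_a_c1 above 15 N or contact force between anything else and leaf_a_c2 above 15 N or contact force between anything else and leaf_b_c0 above 15 N or contact force between anything else and leaf_b_c1 above 15 N or contact force between anything else and leaf_b_c2 above 15 N or contact force between anything else and leaf_c_c0 above 15 N or contact force between anything else and leaf_c_c1 above 15 N or contact force between anything else and leaf_c_c2 above 15 N).
It also fails if it takes over 70 s, if anything falls off the work surface, if the arm or the gripper's body presses on something with over 40 N, if the wrist force passes 120 N, or if a joint passes its speed limit or range.

ROBOT

A 7-joint arm with a two-finger parallel gripper is mounted at the origin on a cart in front of the work surface, level with it; the furniture and walls round the work are solid. World frame = base frame: x ahead of the robot, y to its left, z up, the work surface at z = 0. Lengths are in m, angles in degrees, forces in N, time in s.
With the tool pointing down it reaches from about 0.35 to 0.775 m from the base axis. Payload 3.1 kg.
Tool frame: the origin (TCP) lies on the centre line of the jaws, within the pads' length; the fingertips stand 17 mm ahead of it and the grasp point (between the pads) lies 2 mm behind it (robot.tip_reach is the distance from the TCP to the fingertips, in m); z points along the fingers, y is the direction in which the jaws open and shut (so a half turn about z gives the same grasp; the last joint's range is limited). The gripper opens to 85 mm and grips with 20 to 120 N. Pads are 22 mm wide; open, the fingers measure 114 mm over their backs; the gripper's body (76 mm by 85 mm) begins 54 mm behind the grasp point. The pads swing forward as they close: fully open they stand 13 mm farther back than shut.
Start: joints at [69.746, 17.813, 0.802, 86.603, -0.252, 75.585, -1.558], TCP at [0.169, -0.523, 0.21] pointing down, gripper open.
Joint ranges: [-154.91, 154.91], [-16.99, 109.72], [-72.82, 74.43], [7.12, 147.25], [-82.49, 262.49], [11.32, 116.49], [-174.64, 174.64]. Speed limits (degrees/s): [159.86, 159.86, 180, 180, 180, 180, 180].

INTERFACE

Orientations are given as [roll, pitch, yaw] about the fixed x, y, z axes, in that order (R = Rz(yaw) Ry(pitch) Rx(roll)).
In Python, from station import robot, fingers, vision, workorder, recognise gives the robot as it stands. Calls block until the motion is done:
- robot.move_to(position, orientation): joint-space move of the TCP to a pose.
- robot.line_to(position, orientation=None, velocity=0.15, f_stop=None): straight line of the TCP; orientation=None keeps the orientation; velocity is the mean speed in m/s. With f_stop (N) it stops when the force on the tool has changed by that much, and returns True; else False.
- robot.move_j(angles): joint-space move.
- fingers.gripper_to(opening, force=None): opening from 0.0 (shut) to 1.0 (fully open); force is the grip in N (None keeps the last); returns when the fingers have stopped.
- robot.pause(seconds).
- robot.inverse_kinematics(position, orientation): joint angles nearest the present ones, or None.
- vision.grab_frame(name): name is "scene" or "top" or "wrist"; returns the picture (400x640x3 uint8, red, green, blue); there is no depth.
- vision.calibration(name): a dict with "mtx" (3x3 intrinsics, pixels), "extrinsics" (4x4, takes a point from world to camera coordinates); the wrist camera has in their place "T_tool_cam" (4x4, takes a point from camera to tool coordinates, whose origin is the TCP and whose axes are the flange's). Camera axes: x right, y up, looking along -z (the intrinsics and any distortion apply to the point x, -y, -z); pixel columns grow to the right and rows downward; lengths in m; the calibration is good to about 2 mm. A picture is of the moment at which its call begins: read the wrist's pose just before it. calibration takes no time and is no camera call.
A pose or a line that the arm cannot do raises robot.PlanningError and nothing moves.
- workorder.close_job(): hands the job in, once; it reports no verdict.
Trained networks look in the newest picture that a camera, given by its name, has taken for a name from the list of things; names that differ only in an ending like _2 or _b are one class to them, and where a whole thing is asked for, a point or a joint stands for the part that bears it (a point fixed in the world has none). Each returns a list of dicts, best first, with "p" (0 to 1); they miss things now and then, are a little off and sometimes report something else, mostly with a low value. They report only what shows in the picture. A call takes as long as a camera call. They do not tell look-alikes from the thing itself.
- recognise(label, camera): "rect" ([centre column, centre row, width, height] in pixels, round what is visible of it).
Readings, each from a call of its own:
- robot.current_time_s(): time.
- robot.current_joint_positions(): joint angles.
- robot.current_dq(): joint speeds.
- robot.current_joint_torque(): joint torques, N m.
- robot.current_tool_pos(): TCP position.
- robot.current_eef_rot(): TCP orientation.
- robot.current_contact_force(): force on the tool from outside, world axes, zero at the start.
- robot.current_torque(): the same for the moment, N m.
- robot.current_finger_gap(): opening from 0.0 (shut) to 1.0 (fully open).
Only numpy, scipy, OpenCV 4.12 (cv2) and the standard library are available. Lean on these libraries where they do the work, as an engineer would, in place of code of your own. Each camera call takes 0.05 s, during which the arm holds its last target. There are 200 camera calls.

## Working session

There is one attempt and no reset: what is moved stays moved. The work goes in short steps, each a Python script; the robot and the scene stay as the last script left them, time stands still between calls to the robot, and variables do not carry over. Pictures are saved under pics/ and viewed, about 8 in all and at most 12, crops included, and the job is handed in when it is done.

```bash
mkdir -p pics; ls; python3 - <<'E'
from station import robot, fingers, vision, workorder, recognise
import cv2,numpy as np
for n in ["scene","top"]:
    im=vision.grab_frame(n); cv2.imwrite(f"pics/{n}0.png",im[:,:,::-1])
    c=vision.calibration(n); print(n,{k:np.round(v,4).tolist() if not isinstance(v,str) else v for k,v in c.items()})
    for l in ["dock","green_cap","tip_1","ring_1"]:
        print(l,[(np.round(d["rect"],1).tolist(),round(d["p"],2)) for d in recognise(l,n)])
print(robot.current_time_s(),robot.current_contact_force(),robot.current_eef_rot(), robot.tip_reach)
print(vision.calibration("wrist"))
E
```

```text
pics
scene {'mtx': [[419.9694, 0.0, 322.825], [0.0, 419.9694, 200.1788], [0.0, 0.0, 1.0]], 'extrinsics': [[0.9086, -0.4175, 0.0058, -0.4982], [0.2521, 0.5595, 0.7896, -0.0875], [-0.3329, -0.716, 0.6136, -0.8226], [0.0, 0.0, 0.0, 1.0]]}
dock [([311.2, 186.0, 101.7, 54.2], 0.7)]
green_cap [([374.2, 291.2, 21.0, 21.3], 0.66), ([365.4, 319.9, 21.8, 18.8], 0.63), ([333.5, 275.2, 15.7, 20.1], 0.61)]
tip_1 [([310.5, 187.2, 95.3, 53.6], 0.8)]
ring_1 [([310.1, 185.2, 103.1, 50.9], 0.62)]
top {'mtx': [[410.8894, 0.0, 310.6445], [0.0, 410.8894, 201.778], [0.0, 0.0, 1.0]], 'extrinsics': [[0.027, -0.999, -0.0354, -0.1253], [0.99, 0.0218, 0.1394, -0.4862], [-0.1385, -0.0388, 0.9896, -0.997], [0.0, 0.0, 0.0, 1.0]]}
dock [([257.6, 190.8, 92.6, 72.7], 0.76)]
green_cap [([422.9, 224.2, 13.1, 17.3], 0.63), ([403.6, 207.3, 16.8, 10.2], 0.59)]
tip_1 [([259.4, 192.1, 89.9, 75.4], 0.75)]
ring_1 [([259.4, 189.0, 87.5, 76.6], 0.84), ([381.4, 225.2, 13.9, 12.1], 0.19)]
0.5 [ 0.5903957  -0.32367894 -0.19586181] [-1.79992934e+02  9.74062834e-04  1.78676647e+01] 0.017
{'mtx': array([[343.82137857,   0.        , 323.47766698],
       [  0.        , 343.82137857, 208.10364831],
       [  0.        ,   0.        ,   1.        ]]), 'T_tool_cam': array([[ 4.45494958e-04,  9.66008965e-01,  2.58508182e-01,
         6.61120610e-02],
       [ 9.99999433e-01, -1.80200832e-04, -1.04994389e-03,
        -1.32885197e-03],
       [-9.67671823e-04,  2.58508503e-01, -9.66008498e-01,
        -1.63249220e-01],
       [ 0.00000000e+00,  0.00000000e+00,  0.00000000e+00,
         1.00000000e+00]])}
```

```bash
python3 - <<'E'
import cv2,numpy as np
a=cv2.imread("pics/top0.png")[140:260,200:450]
cv2.imwrite("pics/top0c.png",cv2.resize(a,None,fx=3.2,fy=3.2,interpolation=cv2.INTER_CUBIC))
E
```

```text
(no output)
```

View pics/top0c.png

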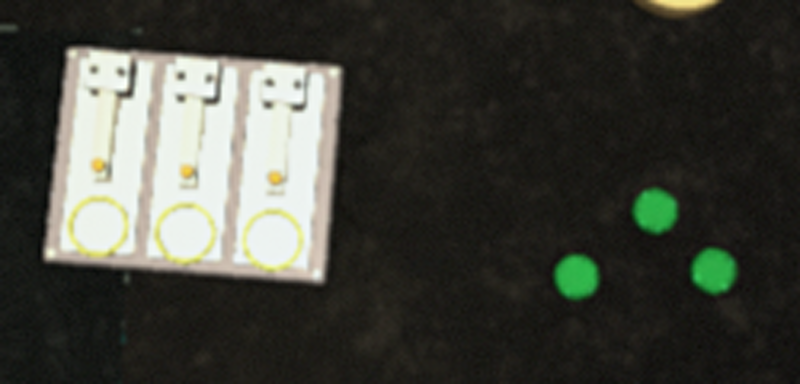

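View pics/scene0.png

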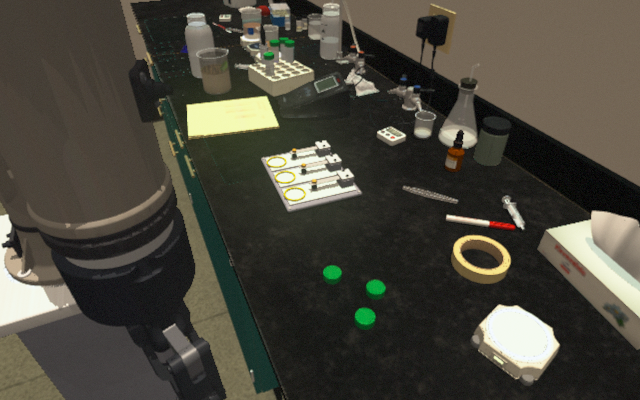

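The top view shows the dock plate, with crop corners at about (70,48), (340,68), (323,281) and (45,261). The three green caps are at crop (577,277), (655,210) and (714,270). Next I compute coarse poses and move the wrist camera over the dock.

```bash
cat >h.py <<'E'
from station import robot, fingers, vision, workorder, recognise
import cv2,numpy as np
from scipy.spatial.transform import Rotation as R
def cam(name):
    """K and world->camera(OpenCV) 4x4"""
    c=vision.calibration(name); F=np.diag([1,-1,-1,1.])
    if name!="wrist": return c["mtx"],F@c["extrinsics"]
    T=np.eye(4);T[:3,:3]=R.from_euler("xyz",robot.current_eef_rot(),degrees=True).as_matrix();T[:3,3]=robot.current_tool_pos()
    return c["mtx"],F@np.linalg.inv(T@c["T_tool_cam"])
def back(px,K,E,z):
    d=E[:3,:3].T@np.linalg.inv(K)@[px[0],px[1],1]; o=-E[:3,:3].T@E[:3,3]
    return o+d*(z-o[2])/d[2]
def proj(P,K,E):
    q=(E[:3,:3]@np.asarray(P,float).T).T+E[:3,3]; q=q@K.T; return q[:,:2]/q[:,2:]
def blobs(im,lo,hi,amin):
    m=cv2.inRange(cv2.cvtColor(im,cv2.COLOR_RGB2HSV),lo,hi)
    n,_,s,c=cv2.connectedComponentsWithStats(m); return [(c[i].round(1).tolist(),s[i].tolist()) for i in range(1,n) if s[i,4]>=amin]
E
python3 - <<'E'
from h import *
K,E=cam("top"); im=cv2.imread("pics/top0.png")[:,:,::-1].copy()
C=[back(np.array(p)/3.2+[200,140],K,E,.011) for p in [(70,48),(340,68),(323,281),(45,261)]]
ctr=np.mean(C,0); ys=C[0]+C[3]-C[1]-C[2]; xs=C[0]+C[1]-C[2]-C[3]
print(np.round(C,4),ctr.round(4),np.degrees(np.arctan2(xs[1],xs[0])),np.degrees(np.arctan2(-ys[0],ys[1])),np.linalg.norm(xs)/2,np.linalg.norm(ys)/2)
yaw=np.degrees(np.arctan2(xs[1]-ys[0],xs[0]+ys[1]))
for c,s in blobs(im,(45,100,50),(80,255,255),40):
    p=back(c,K,E,.010); print(c,s,p.round(4),np.hypot(*p[:2]))
a=np.radians(yaw); d=np.array([np.cos(a),np.sin(a)])
for k in (-.02,-.05):
  p=[*(ctr[:2]+d*k),.24]; print(p,robot.inverse_kinematics(p,[180,0,yaw]),robot.inverse_kinematics(p,[180,0,yaw+180]))
E
```

```text
[[ 0.6105  0.1233  0.011 ]
 [ 0.5978 -0.0983  0.011 ]
 [ 0.4248 -0.0897  0.011 ]
 [ 0.4354  0.1334  0.011 ]] [0.5171 0.0172 0.011 ] -3.072478987063149 -2.99592646281375 0.17425712509736171 0.22260765215775116
[6.8, 99.4] [0, 92, 16, 16, 183] [0.7556 0.7235 0.01  ] 1.0461280055649027
[37.1, 142.2] [30, 135, 16, 15, 156] [0.637  0.6242 0.01  ] 0.8917893396120216
[404.4, 205.4] [397, 198, 15, 16, 174] [ 0.4881 -0.3504  0.01  ] 0.6008613478272857
[422.7, 224.2] [416, 217, 15, 15, 179] [ 0.4415 -0.3958  0.01  ] 0.5929238925756186
[379.9, 226.0] [373, 219, 15, 15, 178] [ 0.4343 -0.2889  0.01  ] 0.5216159800783472
[np.float64(0.4971728162466453), np.float64(0.0182220579575796), 0.24] [  28.74174664   14.52986124  -40.53978067   90.2019411     9.56865741
   78.80950859 -105.78388636] [ 34.05976167  16.04382901 -47.8719714   90.03681504  12.0410047
  79.2802496   72.02056065]
[np.float64(0.4672147436571833), np.float64(0.019807582074244257), 0.24] [  31.93995955   10.67058991  -42.3123127    94.33881443    7.32592481
   77.82615679 -104.45778255] [ 36.89845404  11.79423336 -48.62038596  94.19923161   9.01801916
  78.08665287  73.97925141]
```

```bash
python3 - <<'E'
from h import *
fingers.gripper_to(0.0)
robot.move_to([.42,-.289,.2],[180,0,-3])
K,E=cam("wrist"); im=vision.grab_frame("wrist"); cv2.imwrite("pics/w_cap.png",im[:,:,::-1]); np.savez("cap.npz",K=K,E=E)
for c,s in blobs(im,(45,100,40),(80,255,255),200): print(c,s,back(c,K,E,.0105).round(4))
robot.move_to([.467,.02,.24],[180,0,-3]); robot.pause(.2)
K,E=cam("wrist"); im=vision.grab_frame("wrist"); cv2.imwrite("pics/w_dock.png",im[:,:,::-1]); np.savez("dock.npz",K=K,E=E)
print(robot.current_time_s(),robot.current_tool_pos(),robot.current_joint_positions().round(1),robot.current_contact_force())
E
```

```text
[379.9, 109.3] [363, 92, 35, 36, 980] [ 0.4881 -0.349   0.0105]
[424.2, 153.7] [407, 137, 35, 34, 941] [ 0.4421 -0.3936  0.0105]
[320.5, 166.7] [305, 150, 32, 34, 855] [ 0.4346 -0.2873  0.0105]
4.0667 [0.46705231 0.01868724 0.23975306] [  15.8    8.5  -23.    94.9    3.4   77.4 -100.8] [-0.22727281  0.52243412 -0.48621511]
```

View pics/w_dock.png

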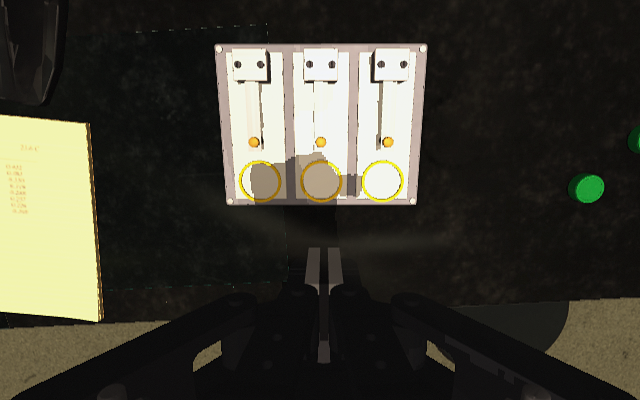

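The wrist picture shows the domes near (254,142), (321,142) and (388,142) and the rings near (260,181), (321,181) and (382,181). The plate corners are at (215,44), (427,44), (417,205) and (227,205). I will fit the dock pose to these.

```bash
python3 - <<'E'
from h import *
from scipy.optimize import least_squares
d=np.load("dock.npz");K,E=d["K"],d["E"]; im=cv2.imread("pics/w_dock.png")[:,:,::-1].copy()
B=[b for b in blobs(im,(10,130,90),(22,255,255),20) if 130<b[0][1]<155 and 220<b[0][0]<420]; print(B)
m=cv2.inRange(cv2.cvtColor(im,cv2.COLOR_RGB2HSV),(22,110,60),(35,255,255)); m[:157]=0; m[204:]=0
rings=[]
for x0 in (260,321,382):
    mm=m.copy(); mm[:,:x0-26]=0; mm[:,x0+26:]=0
    p=np.argwhere(mm)[:,::-1].astype(np.float32); e=cv2.fitEllipse(p); rings.append(e[0]); print(len(p),e)
dom=sorted(b[0] for b in B)
Y=[.07,0,-.07]
P=[[-.012,y,.0405] for y in Y]+[[-.058,y,.018] for y in Y]+[[.088,.113,.011],[.088,-.113,.011],[-.088,-.113,.011],[-.088,.113,.011]]
px=np.array(dom+rings+[(215,44),(427,44),(417,205),(227,205)]); P=np.array(P); w=np.array([1]*6+[.5]*4)[:,None]
def W(q): return (R.from_euler("z",q[2]).as_matrix()@P.T).T+[q[0],q[1],q[3] if len(q)>3 else 0]
for x0 in ([.517,.018,-.05],[.517,.018,-.05,0]):
    r=least_squares(lambda q:(w*(proj(W(q),K,E)-px)).ravel(),x0)
    print(r.x,np.degrees(r.x[2])); print((proj(W(r.x),K,E)-px).round(1).tolist())
q=r.x=least_squares(lambda q:(w*(proj(W(q),K,E)-px)).ravel(),[.517,.018,-.05]).x
Kt,Et=cam("top"); print("top corners",(proj(W(q),Kt,Et)-[200,140]).__mul__(3.2).round(0).tolist())
np.save("q.npy",q)
E
```

```text
[([253.2, 141.8], [249, 137, 10, 10, 72]), ([320.4, 141.7], [316, 137, 10, 10, 48]), ([387.6, 141.8], [382, 137, 11, 10, 51])]
197 ((259.4818115234375, 181.01223754882812), (38.65785598754883, 40.38472366333008), 124.63099670410156)
124 ((320.763671875, 180.8311309814453), (39.0400505065918, 39.5337028503418), 97.1351089477539)
355 ((382.1623229980469, 180.76255798339844), (38.686431884765625, 40.21504592895508), 51.67719268798828)
[ 0.51921833  0.01964288 -0.05432277] -3.1124653226615577
[[-0.1, -0.1], [0.2, -0.1], [0.5, -0.2], [-0.3, 0.4], [0.1, 0.5], [0.4, 0.5], [-2.6, -1.6], [1.6, -1.7], [-0.1, 0.3], [-2.0, 0.5]]
[ 0.5188555   0.01969125 -0.05433046 -0.00392214] -3.1129057942636402
[[0.6, -0.0], [0.2, 0.0], [-0.3, -0.2], [0.3, 0.1], [0.1, 0.2], [-0.3, 0.2], [-1.5, -0.4], [0.5, -0.6], [-1.0, -0.2], [-1.1, -0.1]]
top corners [[95.0, 163.0], [184.0, 169.0], [272.0, 176.0], [95.0, 224.0], [182.0, 231.0], [270.0, 238.0], [65.0, 45.0], [340.0, 64.0], [321.0, 280.0], [40.0, 258.0]]
```

```bash
cat >press.py <<'E'
from h import *
import sys
i=int(sys.argv[1]); q=np.load("q.npy"); yaw=np.degrees(q[2])
p=(R.from_euler("z",q[2]).as_matrix()@[-.012,[.07,0,-.07][i],0])+[q[0],q[1],0]
rot=[180,0,yaw]; at=lambda z:[p[0],p[1],z]
def fz():
    v=[]
    for _ in range(4): robot.pause(.015); v.append(robot.current_contact_force()[2])
    return np.mean(v)
robot.line_to(at(.085),rot) if i else robot.move_to(at(.085),rot)
robot.line_to(at(.0640),velocity=.05,f_stop=3); robot.pause(.15); f0=fz(); z=.0630; log=[]
print("t",robot.current_time_s(),"f0",f0)
while z>.046:
    robot.line_to(at(z),velocity=.015,f_stop=5); f=fz()-f0; log.append((round(robot.current_tool_pos()[2]*1e3,2),round(f,2)))
    if f>8.7: break
    z-=.001 if f<1.0 and z>.0575 else .0005
robot.pause(.4); print("hold",fz()-f0, robot.current_tool_pos()-at(0))
robot.line_to(at(.085),velocity=.08); print(log, "t",robot.current_time_s(), "f after",fz()-f0)
E
python3 press.py 0
```

```text
t 5.5833 f0 -0.016416419694292222
hold -0.015132457595560339 [-1.29888941e-05 -2.85291194e-05  4.64999492e-02]
[(np.float64(63.01), np.float64(-0.16)), (np.float64(61.94), np.float64(0.72)), (np.float64(60.96), np.float64(0.33)), (np.float64(59.95), np.float64(-0.19)), (np.float64(58.98), np.float64(-0.14)), (np.float64(57.97), np.float64(0.25)), (np.float64(56.97), np.float64(0.37)), (np.float64(56.5), np.float64(0.23)), (np.float64(55.98), np.float64(0.26)), (np.float64(55.47), np.float64(-0.02)), (np.float64(54.98), np.float64(0.22)), (np.float64(54.49), np.float64(0.05)), (np.float64(53.98), np.float64(0.22)), (np.float64(53.49), np.float64(-0.17)), (np.float64(53.0), np.float64(0.31)), (np.float64(52.48), np.float64(-0.15)), (np.float64(52.01), np.float64(0.0)), (np.float64(51.47), np.float64(-0.49)), (np.float64(50.98), np.float64(0.68)), (np.float64(50.48), np.float64(-0.15)), (np.float64(49.95), np.float64(-0.13)), (np.float64(49.47), np.float64(-0.14)), (np.float64(48.98), np.float64(-0.29)), (np.float64(48.48), np.float64(0.33)), (np.float64(47.98), np.float64(-0.07)), (np.float64(47.48), np.float64(-0.2)), (np.float64(46.98), np.float64(-0.09)), (np.float64(46.5), np.float64(-0.05))] t 15.55 f after -0.3558525237185711
```

No contact down to 29.5 mm at the tip, so I need to see where the fingertip actually is.

```bash
python3 - <<'E'
from h import *
print(robot.current_finger_gap(),robot.current_tool_pos(),robot.current_eef_rot())
q=np.load("q.npy");p=(R.from_euler("z",q[2]).as_matrix()@[-.012,.07,0])+[q[0],q[1],0]
robot.line_to([p[0],p[1],.066],velocity=.1)
w=vision.grab_frame("wrist"); s=vision.grab_frame("scene")
a=cv2.resize(w[60:360,160:480],(640,600),interpolation=cv2.INTER_CUBIC)
cv2.imwrite("pics/w1.png",a[:,:,::-1])
b=cv2.resize(s[110:230,230:390],(800,600),interpolation=cv2.INTER_CUBIC); cv2.imwrite("pics/s1.png",b[:,:,::-1])
K,E=cam("scene"); print((proj([[*p[:2],.043],robot.current_tool_pos()-[0,0,.017]],K,E)-[230,110])*5)
K,E=cam("wrist"); print((proj([[*p[:2],.043],robot.current_tool_pos()-[0,0,.017]],K,E)-[160,60])*2)
E
```

```text
0.003568828117743287 [0.51050451 0.09001056 0.08451586] [ 1.79982250e+02  6.34309347e-02 -3.11366095e+00]
[[318.89121197 194.83894167]
 [318.51489706 183.96402323]]
[[331.94098851 349.74268787]
 [331.68440949 356.76183419]]
```

View pics/w1.png

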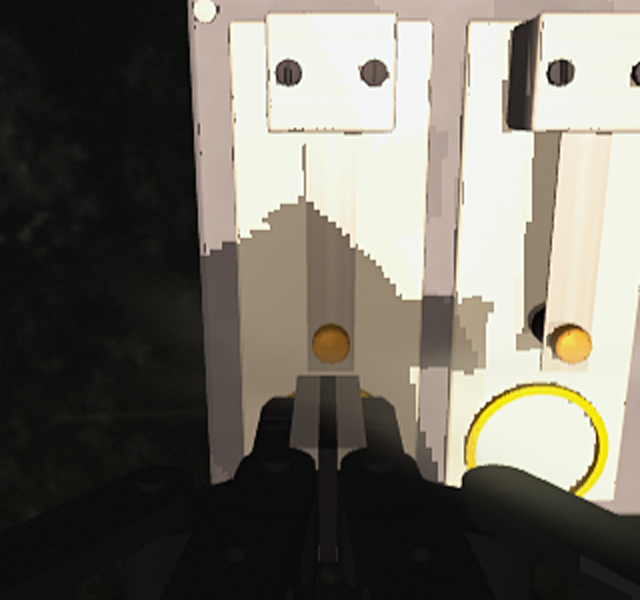

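View pics/s1.png

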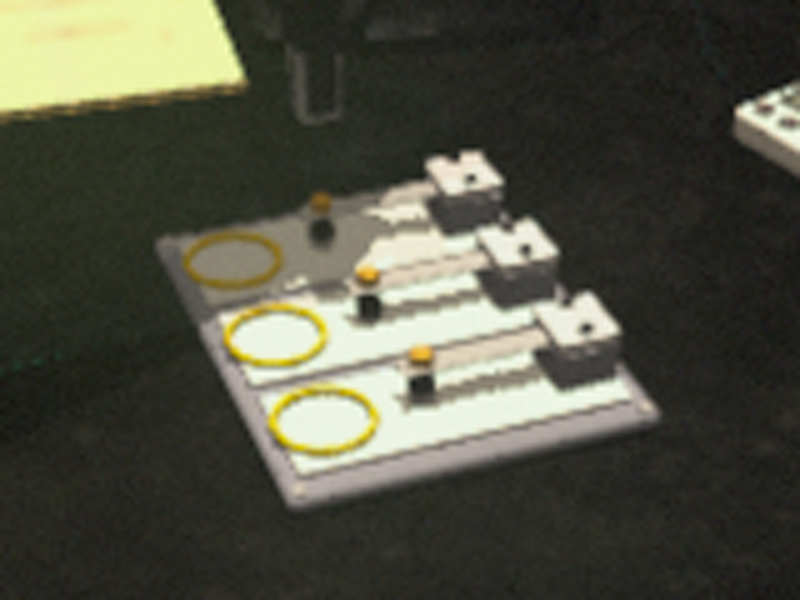

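The pictures explain it. In the scene crop the fingertip is at (318,120), but the stated 17 mm tip reach predicts (318,184). In the wrist crop the pad's front edge is at row 377. Both say the fingertips are about 38 mm further back than stated, so I will feel for contact with guarded steps from higher up.

```bash
sed -i 's/velocity=.05,f_stop=3/velocity=.08,f_stop=3/; s/at(.0640)/at(Z0)/; s/z=.0630/z=Z0-.001/; s/while z>.046/while z>Z1/; s/z-=.*/z-=.001 if f<2.5 else .0005/; s/^i=int(sys.argv\[1\]);/i=int(sys.argv[1]); Z0=float(sys.argv[2]); Z1=float(sys.argv[3]);/; s/at(.085)/at(.05)/g' press.py
sed -i 's/else robot.move_to(at(.05),rot)/else None/' press.py; cat press.py | sed -n 3,30p; python3 press.py 0 .030 .005
```

```text
i=int(sys.argv[1]); Z0=float(sys.argv[2]); Z1=float(sys.argv[3]); q=np.load("q.npy"); yaw=np.degrees(q[2])
p=(R.from_euler("z",q[2]).as_matrix()@[-.012,[.07,0,-.07][i],0])+[q[0],q[1],0]
rot=[180,0,yaw]; at=lambda z:[p[0],p[1],z]
def fz():
    v=[]
    for _ in range(4): robot.pause(.015); v.append(robot.current_contact_force()[2])
    return np.mean(v)
robot.line_to(at(.05),rot) if i else None
robot.line_to(at(Z0),velocity=.08,f_stop=3); robot.pause(.15); f0=fz(); z=Z0-.001; log=[]
print("t",robot.current_time_s(),"f0",f0)
while z>Z1:
    robot.line_to(at(z),velocity=.015,f_stop=5); f=fz()-f0; log.append((round(robot.current_tool_pos()[2]*1e3,2),round(f,2)))
    if f>8.7: break
    z-=.001 if f<2.5 else .0005
robot.pause(.4); print("hold",fz()-f0, robot.current_tool_pos()-at(0))
robot.line_to(at(.05),velocity=.08); print(log, "t",robot.current_time_s(), "f after",fz()-f0)
t 16.875 f0 -0.11655486564132861
hold 10.340815666713858 [6.58899715e-06 9.42395484e-05 1.36632826e-02]
[(np.float64(29.07), np.float64(0.24)), (np.float64(27.93), np.float64(0.14)), (np.float64(26.97), np.float64(0.38)), (np.float64(25.97), np.float64(0.7)), (np.float64(24.99), np.float64(-0.31)), (np.float64(23.95), np.float64(0.11)), (np.float64(22.96), np.float64(0.18)), (np.float64(21.96), np.float64(-0.54)), (np.float64(21.01), np.float64(0.15)), (np.float64(20.05), np.float64(0.71)), (np.float64(19.03), np.float64(0.65)), (np.float64(18.02), np.float64(1.51)), (np.float64(17.01), np.float64(1.53)), (np.float64(16.0), np.float64(1.49)), (np.float64(14.98), np.float64(1.6)), (np.float64(14.05), np.float64(2.88)), (np.float64(13.89), np.float64(6.0)), (np.float64(13.79), np.float64(7.7)), (np.float64(13.68), np.float64(10.49))] t 23.975 f after 0.35475610385147993
```

Left finger: contact at about 21.5 mm and stop at about 14.1 mm TCP height, with about 0.28 N/mm and 2.3 N at the stop. It looks soft. Now the middle and right fingers.

```bash
python3 press.py 1 .0235 .007 && python3 press.py 2 .0235 .007
```

```text
t 25.3583 f0 -0.3123888361701572
hold 9.153657004765552 [-1.19818111e-04  4.80065830e-05  1.26003817e-02]
[(np.float64(22.59), np.float64(0.79)), (np.float64(21.48), np.float64(0.33)), (np.float64(20.56), np.float64(0.91)), (np.float64(19.58), np.float64(1.72)), (np.float64(18.54), np.float64(2.71)), (np.float64(18.02), np.float64(2.59)), (np.float64(17.52), np.float64(3.43)), (np.float64(17.01), np.float64(3.77)), (np.float64(16.5), np.float64(3.96)), (np.float64(15.98), np.float64(4.07)), (np.float64(15.46), np.float64(4.66)), (np.float64(15.03), np.float64(5.16)), (np.float64(14.5), np.float64(5.57)), (np.float64(14.04), np.float64(5.49)), (np.float64(13.6), np.float64(6.53)), (np.float64(13.16), np.float64(6.13)), (np.float64(12.71), np.float64(6.81)), (np.float64(12.6), np.float64(9.48))] t 32.15 f after 0.16833075903902156
t 33.5333 f0 0.42332866039230677
hold 9.52123630704667 [-1.09253357e-04 -1.32915634e-05  1.46858493e-02]
[(np.float64(22.57), np.float64(-0.19)), (np.float64(21.48), np.float64(0.05)), (np.float64(20.58), np.float64(0.17)), (np.float64(19.57), np.float64(0.93)), (np.float64(18.55), np.float64(1.92)), (np.float64(17.53), np.float64(2.37)), (np.float64(16.53), np.float64(3.28)), (np.float64(16.0), np.float64(3.58)), (np.float64(15.5), np.float64(4.17)), (np.float64(14.99), np.float64(4.92)), (np.float64(14.8), np.float64(6.6)), (np.float64(14.71), np.float64(9.27))] t 38.4 f after -0.25656962667910455
```

The left finger is the soft one: about 2 N at its stop, against about 6.5 N (middle) and 5 N (right). Next I grasp the cap nearest the base, at (0.4346, -0.2873), allowing for the tip offset I measured.

```bash
python3 - <<'E'
from h import *
q=np.load("q.npy");rot=[180,0,np.degrees(q[2])]; c=[.4346,-.2873]
robot.line_to([*robot.current_tool_pos()[:2],.10],velocity=.2)
robot.move_to([*c,.06],rot); fingers.gripper_to(.62,force=25)
print(robot.line_to([*c,-.018],rot,velocity=.06,f_stop=4),robot.current_tool_pos(),robot.current_contact_force())
fingers.gripper_to(0.,force=25); print(robot.current_finger_gap(),robot.current_contact_force())
robot.line_to([*c,.06],velocity=.12); print(robot.current_finger_gap(),robot.current_time_s())
K,E=cam("wrist"); im=vision.grab_frame("wrist"); 
for b in blobs(im,(45,100,30),(80,255,255),150): print(b,back(b[0],K,E,.06+.0275).round(4))
cv2.imwrite("pics/w2.png",cv2.resize(im[100:400,160:480],(640,600))[:,:,::-1])
E
```

```text
False [ 0.43499716 -0.28754538 -0.01757333] [ 1.7193949   0.06860125 -0.34914135]
0.36281474261263447 [-0.57989053 -0.40325117  3.13607411]
0.3637895989421378 42.9667
([421.7, 131.7], [393, 101, 60, 59, 949]) [ 0.4917 -0.3265  0.0875]
([491.6, 199.7], [461, 172, 61, 56, 2313]) [ 0.4633 -0.3552  0.0875]
([323.4, 272.5], [287, 231, 74, 83, 5017]) [ 0.435  -0.2857  0.0875]
([477.0, 238.9], [454, 230, 48, 17, 502]) [ 0.4468 -0.3504  0.0875]
```

View pics/w2.png

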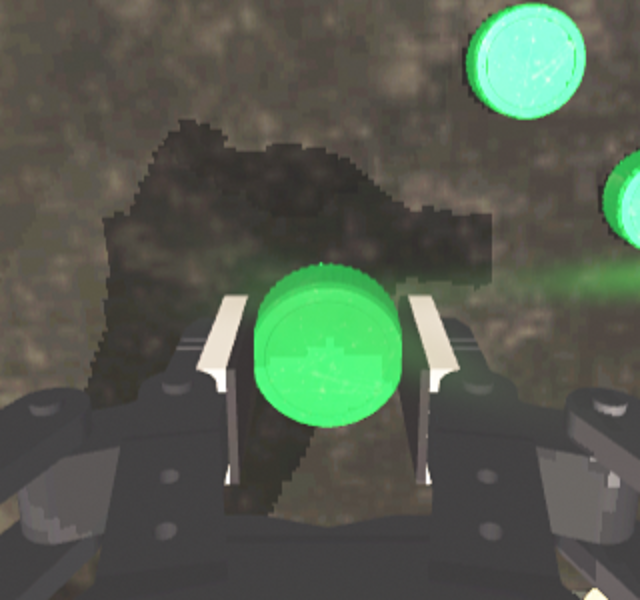

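The cap is held, centred and upright at crop (328,345). The pad tips are about 7.6 mm above its underside, so they clear the 3 mm rim. The jaw centre and the top camera both put the wrist camera's y about 1.5 mm high, so I correct for that and place the cap in ring_1.

```bash
python3 - <<'E'
from h import *
q=np.load("q.npy");rot=[180,0,np.degrees(q[2])]
r=(R.from_euler("z",q[2]).as_matrix()@[-.058,.07,0])+[q[0],q[1],0]
x,y=r[0]+.0009,r[1]-.0015; print(r)
robot.line_to([.4346,-.2873,.10],velocity=.2); robot.move_to([x,y,.05],rot); robot.pause(.1)
print(robot.current_finger_gap())
robot.line_to([x,y,.006],velocity=.08); robot.pause(.1)
print(robot.line_to([x,y,-.0035],velocity=.02,f_stop=2),robot.current_tool_pos()-[x,y,0],robot.current_contact_force())
fingers.gripper_to(.6); robot.pause(.2)
robot.line_to([x,y,.06],velocity=.12); robot.move_to([x-.03,y,.16],rot); robot.pause(.2)
K,E=cam("wrist"); im=vision.grab_frame("wrist"); print(robot.current_time_s())
for b in blobs(im,(45,100,30),(80,255,255),150): print(b,back(b[0],K,E,.026).round(4),"ring px",proj([[*r[:2],.018]],K,E))
cv2.imwrite("pics/w3.png",cv2.resize(im[50:300,200:450],(600,600),interpolation=cv2.INTER_CUBIC)[:,:,::-1])
E
```

```text
[0.46510461 0.09268879 0.        ]
0.3623302723636551
True [ 3.83679488e-05 -6.98585280e-05 -2.43070497e-03] [-0.36643364  0.04320359  5.00146416]
48.1
([320.9, 157.8], [302, 138, 39, 40, 1197]) [0.4657 0.0925 0.026 ] ring px [[320.74651098 157.42397208]]
```

View pics/w3.png

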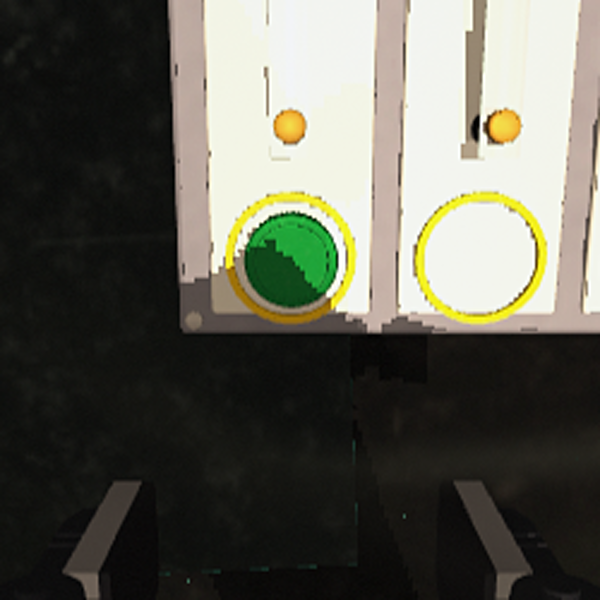

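The cap lies at crop (291,260) inside the ring, whose centre is about (291,258), with a gap visible all round. It is flat and the gripper is clear, so I hand the job in.

```bash
python3 -c "
from station import workorder,robot
print(robot.current_contact_force(),robot.current_time_s()); workorder.close_job()"
```

```text
[-0.27127173  0.86981377 -0.1199041 ] 48.1
the job is handed in; nothing more can be done
```

I pressed all three fingers to their stops from left to right, found the left one to be soft, and set the green cap in its ring. I let go and handed in at 48.1 s. No verdict was reported.

| Finger | Force when it met the stop | Stiffness before the stop | Held at (highest step reading) |
|---|---|---|---|
| Left (soft) | about 2–2.5 N | about 0.28 N/mm | 10.3 N (10.5 N) |
| Middle | about 6.5 N | about 0.75 N/mm | 9.2 N (9.5 N) |
| Right | about 5 N | about 0.75 N/mm | 9.5 N (9.3 N) |

- **Cap:** I used the green cap nearest the base. The last wrist picture shows it flat, within about 1 mm of the centre of the left ring, with a gap all round and the gripper clear.
- **Stated tip reach was wrong:** the fingertips turned out to be about 38 mm further back than the stated 17 mm. My first press on the left finger therefore stopped above it without touching. I corrected for this by feeling for contact.
- **Camera disagreement:** the wrist camera's sideways (y) reading differed by about 1.5 mm from the jaws and the top camera. I corrected the placing for that.
- **Contact force at placing:** the force read about 5 N as the cap touched the ring floor, though the stop was set at 2 N.

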